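# Pack and wedge a painting panel tight against its bench stop

## Task

The black work panel must not slip while it is drawn on, so close the gap between it and the wooden bench stop: stand one spacer upright in the gap, squarely in front of the stop and against it (both spacers, side by side, if the gap is too wide for one spacer and the wedge), let go of it, then press the wedge straight down, thin end first, into the space that is left until you feel it jam tight from both sides, without reaching the table. Finish still gripping the wedge there, keeping the stack tight; a spacer that is not needed stays in the rack, and the jar, tape roll and mug are left alone.

Things in the scene. Friction and masses are not known exactly. Their poses are not given: they have to be found in the camera images.
- stop: Bench stop, fixed: wooden block 45 deep, 36 wide (y), 66 high (mm), on a steel foot plate 100 wide, 12 high, 35 to 75 mm behind its face. Origin: on the table, at the middle of the foot of the face that looks to the panel. x points from that face straight across the gap to the panel, y along the gap, z up.
- panel: Black painted work panel, fixed: 240 deep, 260 wide, 45 thick, on battens; its near face spans 15 to 60 mm above the table. Origin: on the table, below the middle of the near face (looks to the stop, parallel to its face); x points away from the stop. The gap is this origin's x in the stop's frame, 31 to 51 mm.
- rack: Plywood rack, fixed: base 150 long (x), 44 wide (y), 6 thick, with ribs 24 high above the base and only 30 wide, so both ends of what stands in it can be gripped. Origin: centre of its underside. Spacers stand at x = -55 and -15 mm, the wedge at x = +50, on the base, their axes along the rack's.
- spacer_a: Wooden spacer, loose, standing upright in the rack: 12 thick (x), 50 wide (y), 60 high (z) mm, about 35 g. Origin: centre of its underside. Grip it across its 50 mm width, near the top. It slides freely on the table: push it up against the stop (or its neighbour), or the wedge may jam on the panel's edge alone with slack left in the stack. Identical to spacer_b.
- spacer_b: Second wooden spacer, loose, standing upright in the rack: 12 thick (x), 50 wide (y), 60 high (z) mm. Origin: centre of its underside.
- wedge: Wooden wedge, loose, in the rack thin end down: 44 wide (y), 91 high; thickness (x) 8 mm at the bottom, growing on both sides alike to 32 at 60 mm, then a straight head to grip across 44 mm. Origin: centre of the thin end, z up. It jams on the 60 mm high edges of spacer and panel, in a space of 14 to 28 mm (wider: it hits the table first). Friction holds it; 10 N of push makes it tight. 60 g.
- jar: Bystander: glass jar with a screw lid, 68 across, 90 high. Origin: centre of its underside. Leave alone.
- tape: Bystander: roll of tape lying flat, 100 across, 24 high. Origin: centre of its underside. Leave alone.
- mug: Bystander: white mug, 76 across, 75 high. Origin: centre of its underside. Leave alone.

How it is judged (in metres and radians):
On the way:
1. a spacer stands released in the gap before the wedge is brought there ((((x of spacer_a in the frame of stop between 0.002 and 0.05 m and y of spacer_a in the frame of stop between -0.015 and 0.015 m and height (world z) of spacer_a below 0.008 m and angle between spacer_a's own z axis and vertical below 0.2 rad) and contact force between the fingers and spacer_a below 0.1 N) or ((x of spacer_b in the frame of stop between 0.002 and 0.05 m and y of spacer_b in the frame of stop between -0.015 and 0.015 m and height (world z) of spacer_b below 0.008 m and angle between spacer_b's own z axis and vertical below 0.2 rad) and contact force between the fingers and spacer_b below 0.1 N)) and horizontal distance between wedge and stop above 0.08 m), for 0.2 s.
At the end, for the whole second after the job is handed in: Spacer(s) upright on the table in the gap, let go, within 15 mm of the stop's middle; spare within 15 mm of its rack place. Wedge in the gap, upright within 8 degrees, thin end 3 to 52 mm up, gripped over 2 N, still; stop, panel and a spacer each pressed over 1.5 N; arm off stop and panel (((x of spacer_a in the frame of stop between 0.002 and 0.05 m and y of spacer_a in the frame of stop between -0.015 and 0.015 m and height (world z) of spacer_a below 0.008 m and angle between spacer_a's own z axis and vertical below 0.2 rad) or (x of spacer_b in the frame of stop between 0.002 and 0.05 m and y of spacer_b in the frame of stop between -0.015 and 0.015 m and height (world z) of spacer_b below 0.008 m and angle between spacer_b's own z axis and vertical below 0.2 rad)) and ((x of spacer_a in the frame of stop between 0.002 and 0.05 m and y of spacer_a in the frame of stop between -0.015 and 0.015 m and height (world z) of spacer_a below 0.008 m and angle between spacer_a's own z axis and vertical below 0.2 rad) or (distance of spacer_a from where it was at the start of the episode below 0.015 m and angle between spacer_a's own z axis and vertical below 0.2 rad)) and ((x of spacer_b in the frame of stop between 0.002 and 0.05 m and y of spacer_b in the frame of stop between -0.015 and 0.015 m and height (world z) of spacer_b below 0.008 m and angle between spacer_b's own z axis and vertical below 0.2 rad) or (distance of spacer_b from where it was at the start of the episode below 0.015 m and angle between spacer_b's own z axis and vertical below 0.2 rad)) and x of wedge in the frame of stop between 0.006 and 0.05 m and y of wedge in the frame of stop between -0.015 and 0.015 m and height (world z) of wedge between 0.003 and 0.052 m and angle between wedge's own z axis and vertical below 0.14 rad and angle between the y axis of wedge and the y axis of stop, either way round below 0.15 rad and (contact force between stop and spacer_a above 1.5 N or contact force between stop and spacer_b above 1.5 N or contact force between stop and wedge above 1.5 N) and (contact force between panel and spacer_a above 1.5 N or contact force between panel and spacer_b above 1.5 N or contact force between panel and wedge above 1.5 N) and (contact force between wedge and spacer_a above 1.5 N or contact force between wedge and spacer_b above 1.5 N) and contact force between the fingers and wedge above 2 N and contact force between the fingers and spacer_a below 0.2 N and contact force between the fingers and spacer_b below 0.2 N and contact force between the arm and panel below 0.5 N and contact force between the arm and stop below 0.5 N and linear speed of wedge below 0.01 m/s); the arm keeps its last pose, push and grip.
It fails at once if the jar is moved more than 20 mm (distance of jar from where it was at the start of the episode above 0.02 m).
It fails at once if the roll of tape is moved more than 20 mm (distance of tape from where it was at the start of the episode above 0.02 m).
It fails at once if the mug is moved more than 20 mm (distance of mug from where it was at the start of the episode above 0.02 m).
It also fails if it takes over 72 s, if anything falls off the work surface, if the arm or the gripper's body presses on something with over 40 N, if the wrist force passes 120 N, or if a joint passes its speed limit or range.

## Robot

A 7-joint arm with a two-finger parallel gripper is mounted at the origin on the work surface. World frame = base frame: x ahead of the robot, y to its left, z up, the work surface at z = 0. Lengths are in m, angles in degrees, forces in N, time in s.
With the tool pointing down it reaches from about 0.425 to 0.875 m from the base axis. Payload 4.7 kg.
Tool frame: the origin (TCP) lies on the front face of the gripper's body, between the roots of the fingers; the fingertips stand 70 mm ahead of it and the grasp point (between the pads) lies 51 mm ahead of it (tip_extent is the distance from the TCP to the fingertips, in m); z points along the fingers, y is the direction in which the jaws open and shut (so a half turn about z gives the same grasp; the last joint's range is limited). The gripper opens to 87 mm and grips with 3 to 60 N. Pads are 19 mm wide; open, the fingers measure 117 mm over their backs; the gripper's body (75 mm by 190 mm) begins 51 mm behind the grasp point.
Start: joints at [65.839, 18.392, -4.016, 83.108, 1.295, 78.541, -3.26], TCP at [0.274, -0.589, 0.292] pointing down, gripper open.
Joint ranges: [-163.93, 163.93], [-17.29, 119.83], [-79.2, 71.16], [3.27, 140.29], [-89.18, 269.18], [5.43, 117.66], [-154.24, 154.24]. Speed limits (degrees/s): [147.25, 147.25, 180, 180, 180, 180, 180].

## Interface

Orientations are given as [roll, pitch, yaw] about the fixed x, y, z axes, in that order (R = Rz(yaw) Ry(pitch) Rx(roll)).
In Python, from cell import * gives the robot as it stands.
- The arm moves only by the tool carry_out, never from a script. Its argument "increments" is text: rows parted by semicolons, each of 7 numbers parted by spaces: the opening, from 0 (shut) to 1 (fully open), then the shift along the tool's x, y, z in m, then the turn, a rotation vector about the tool's x, y, z in degrees. A call has 1 to 20 rows; each row shifts and turns the pose as measured when the row begins, along the tool's axes as they then stand; what a row does not reach is not made up. A row lasts 1/8 s, in which the tool goes at most 62.5 mm and 10.7 degrees, less where a joint would pass 70% of its speed; a pose out of reach is approached as far as the arm can. A call is refused whole if a number of a shift passes 0.0625 or a number of a turn 10.7, either way. A call with a gripper value outside its range is refused whole. The fingers move at their own pace and stop on an object; "force" is the grip in N (left out, the last holds). Time passes only in rows, so rows that do not move let the fingers close. It gives the time, the measured TCP pose, the force and the opening at its end, in the units of the state.
- get_obs(): the state, without advancing time (a new reading comes with each control period).
- read_camera(name): name is "side" or "top" or "wrist"; returns a dict with "img" (420x560x3 uint8, blue, green, red), "fx", "fy", "cx", "cy" (pixels), "k1" (the pictures are not rectified: a ray, as slopes to the right and down, at radius r is drawn at 1 + k1 r^2 times it, then the intrinsics apply), "world_from_camera" (4x4, takes a point from camera to world coordinates). Camera axes: x right, y down, z forward; pixel columns grow to the right and rows downward; lengths in m; the calibration is good to about 2 mm. A picture is of the moment at which its call begins. There is no depth.
- sign_off(): hands the job in, once; it reports no verdict.
Trained networks look in a picture, given as the dict that the camera call returned (one of the last four; its "shot" number tells which), for a name from the list of things; names that differ only in an ending like _2 or _b are one class to them, and where a whole thing is asked for, a point or a joint stands for the part that bears it (a point fixed in the world has none). Each returns a list of dicts, best first, with "confidence" (0 to 1); they miss things now and then, are a little off and sometimes report something else, mostly with a low value. They report only what shows in the picture. A call takes as long as a camera call.
- masks_of(target, picture): "pixels" (420x560 bool, what is visible of it) and "bbox" ([left, top, right, bottom] in pixels, round what is visible of it).
The state is a dict: "time_s": time; "qpos": joint angles; "joint_velocities": joint speeds; "effort": joint torques, N m; "tool_pos": TCP position; "tool_rot": TCP orientation; "force": force on the tool from outside, world axes, zero at the start; "wrist_torque": the same for the moment, N m; "grip_width": finger opening in m.
Only numpy, scipy, OpenCV 4.12 (cv2) and the standard library are available. Lean on these libraries where they do the work, as an engineer would, in place of code of your own. Each camera call takes 0.05 s, during which the arm holds its last target.

## Working session

There is one attempt and no reset: what is moved stays moved. The work goes in short steps, Python scripts to look and compute and a tool call to move; the robot and the scene stay as the last step left them, time stands still between calls to the robot, and variables do not carry over. Pictures are saved under pics/ and viewed, and the job is handed in when it is done.

Besides the shell and the picture viewer there is one more tool, called after "Request:" as name(argument=value, ...) on one line, values as JSON. carry_out: Moves the arm, as the interface text tells. Its arguments: {"type":"object","properties":{"increments":{"type":"string"},"force":{"type":"number"}},"required":["increments"]}

```bash
ls; mkdir -p pics; python3 - <<'E'
from cell import *
import cv2,numpy as np
o=get_obs(); print({k:np.round(v,3).tolist() for k,v in o.items()})
for n in ["side","top","wrist"]:
    p=read_camera(n); cv2.imwrite(f"pics/{n}0.png",p["img"]); print(n,p["fx"],p["fy"],p["cx"],p["cy"],p["k1"],np.round(p["world_from_camera"],3).tolist())
    for t in ["stop","panel","rack","spacer_a","wedge","jar","tape","mug"]:
        print(t,[(round(m["confidence"],2),m["bbox"]) for m in masks_of(t,p)])
E
```

```text
pics
{'time_s': 0.0, 'qpos': [65.839, 18.438, -4.014, 83.176, 1.294, 78.541, -3.26], 'joint_velocities': [-0.002, -0.015, -0.058, 0.063, -0.055, 0.018, -0.005], 'effort': [0.0, -49.129, -0.404, -31.253, -0.064, 0.044, 0.0], 'tool_pos': [0.274, -0.589, 0.291], 'tool_rot': [-179.89, 0.005, 24.969], 'force': [1.064, 0.245, -0.075], 'wrist_torque': [-0.019, 0.068, 0.03], 'grip_width': 0.087}
side 448.3568927524218 448.3568927524218 280.9185802883997 203.59882604150607 0.038052862501997686 [[0.986, -0.124, 0.114, 0.414], [-0.169, -0.733, 0.659, -0.639], [0.001, -0.669, -0.744, 0.837], [0.0, 0.0, 0.0, 1.0]]
stop [(0.71, [251.1, 82.5, 277.1, 123.4]), (0.68, [262.7, 206.8, 309.0, 251.6])]
panel []
rack [(0.83, [287.6, 319.9, 344.9, 391.6])]
spacer_a [(0.96, [308.0, 331.0, 334.9, 363.8]), (0.59, [317.3, 356.0, 344.4, 383.7])]
wedge [(0.89, [292.7, 294.2, 321.4, 331.5])]
jar [(0.75, [384.6, 244.4, 424.5, 289.9])]
tape [(0.65, [217.7, 120.3, 331.5, 213.0]), (0.56, [182.8, 306.3, 232.4, 361.5])]
mug []
top 415.24512398934246 415.24512398934246 279.82976679116047 206.9701963523819 0.0066824876866
[... 178 characters left out ...]
3, [160.5, 153.1, 282.0, 273.7])]
rack [(0.71, [159.7, 156.3, 282.2, 269.0]), (0.69, [399.2, 191.7, 461.1, 219.0])]
spacer_a [(0.7, [454.1, 182.2, 477.0, 205.5]), (0.55, [439.4, 186.0, 455.0, 212.2])]
wedge [(0.86, [408.9, 190.4, 438.1, 216.7])]
jar [(0.71, [359.7, 85.6, 394.5, 126.9]), (0.66, [402.5, 188.7, 460.0, 221.5])]
tape [(0.83, [389.2, 272.5, 439.3, 317.0])]
mug [(0.56, [64.3, 182.4, 123.2, 224.2])]
wrist 363.56575718940263 363.56575718940263 272.41863156960375 206.65436742022243 -0.08065088760901616 [[0.421, -0.867, -0.265, 0.347], [-0.907, -0.403, -0.123, -0.555], [0.0, 0.292, -0.956, 0.386], [0.0, 0.0, 0.0, 1.0]]
stop []
panel []
rack []
spacer_a []
wedge []
jar []
tape []
mug []
```

```bash
python3 - <<'E'
import cv2
for n in ["side","top"]:
    im=cv2.imread(f"pics/{n}0.png"); cv2.imwrite(f"pics/{n}0b.png",cv2.resize(im,(800,600),interpolation=cv2.INTER_CUBIC))
im=cv2.imread("pics/top0.png"); cv2.imwrite("pics/topc.png",cv2.resize(im[130:290,270:500],(800,557),interpolation=cv2.INTER_CUBIC))
im=cv2.imread("pics/side0.png"); cv2.imwrite("pics/sidec.png",cv2.resize(im[190:400,200:460],(743,600),interpolation=cv2.INTER_CUBIC))
E
```

```text
(no output)
```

View pics/side0b.png

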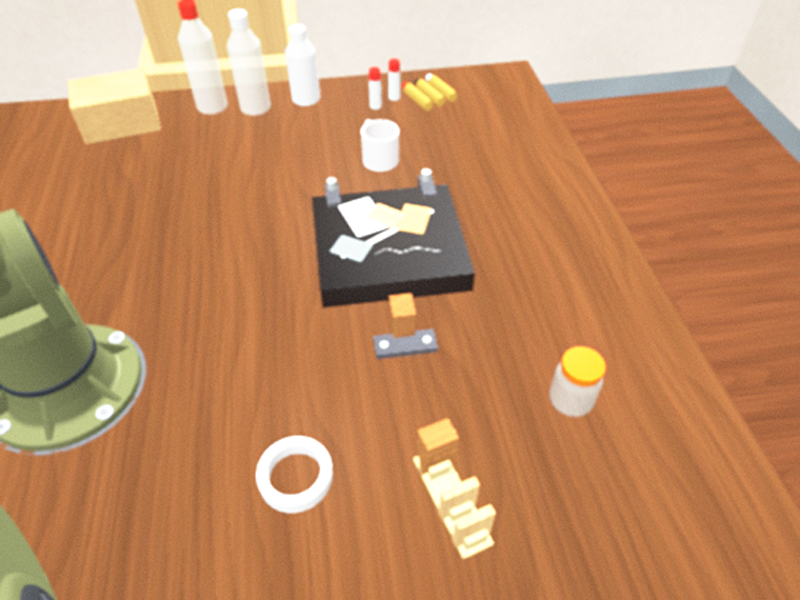

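View pics/top0b.png

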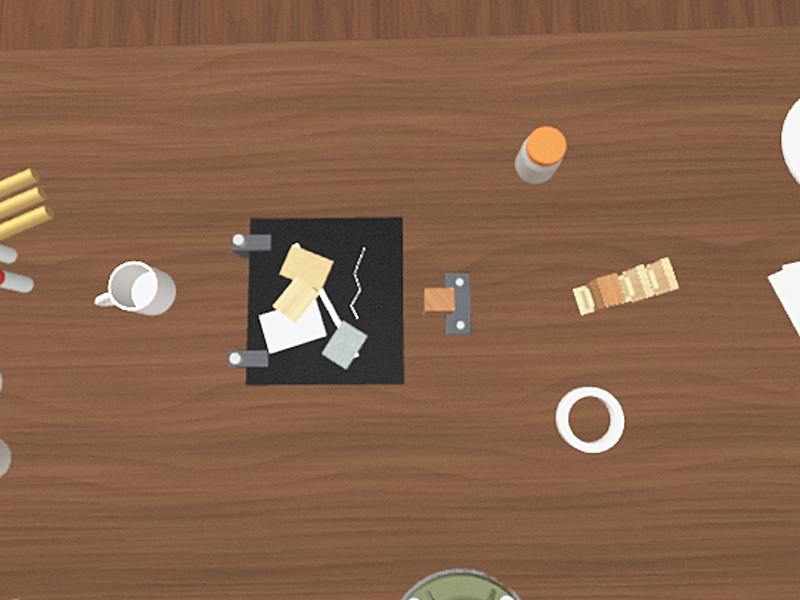

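View pics/topc.png

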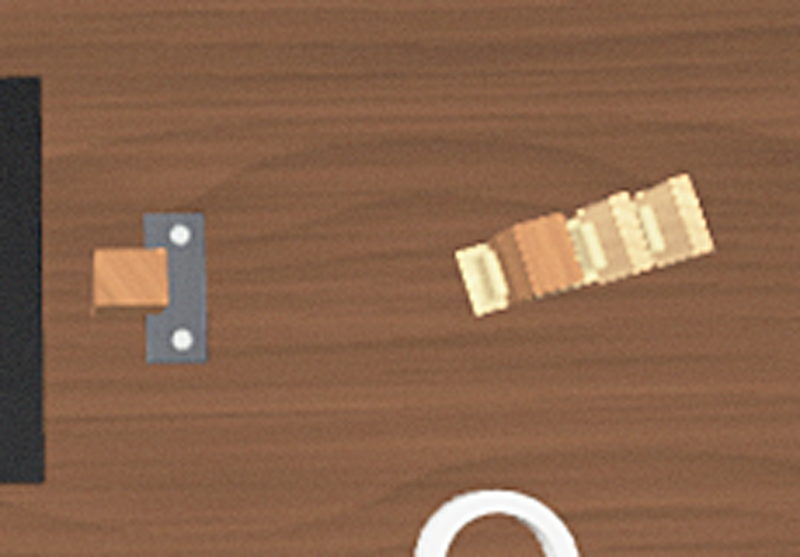

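View pics/sidec.png

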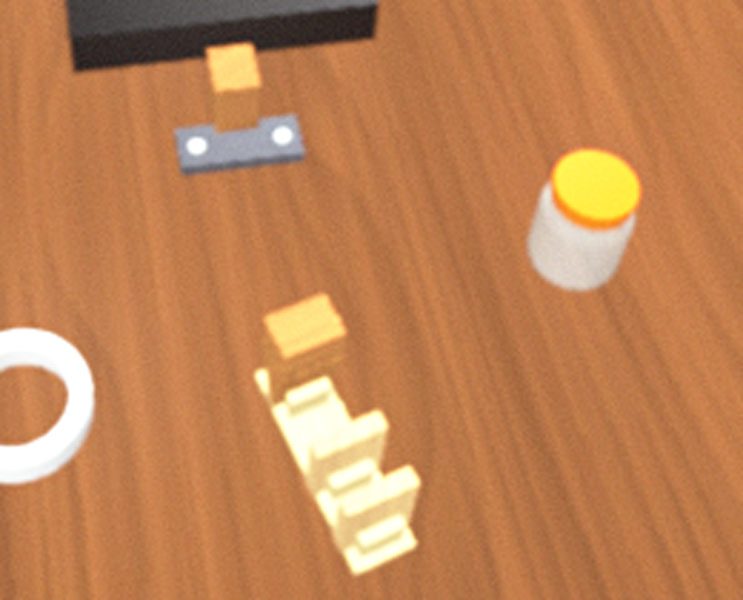

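```bash
cat > h.py <<'E'
from cell import *
import cv2,numpy as np,json
from scipy.spatial.transform import Rotation as R
from scipy.optimize import least_squares
def pars(p): return {k:(np.array(p[k]).tolist()) for k in ["fx","fy","cx","cy","k1","world_from_camera"]}
def unproj(p,uv,z):
    uv=np.atleast_2d(np.array(uv,float)); d=(uv-[p["cx"],p["cy"]])/[p["fx"],p["fy"]]
    s=d.copy()
    for _ in range(20): s=d/(1+p["k1"]*(s**2).sum(1,keepdims=True))
    T=np.array(p["world_from_camera"]); v=np.c_[s,np.ones(len(s))]@T[:3,:3].T
    t=(z-T[2,3])/v[:,2]; return T[:3,3]+v*t[:,None]
def proj(p,X):
    T=np.array(p["world_from_camera"]); c=(np.atleast_2d(X)-T[:3,3])@T[:3,:3]
    s=c[:,:2]/c[:,2:]; s=s*(1+p["k1"]*(s**2).sum(1,keepdims=True))
    return s*[p["fx"],p["fy"]]+[p["cx"],p["cy"]]
def snap(n,f):
    p=read_camera(n); cv2.imwrite(f"pics/{f}.png",p["img"]); json.dump(pars(p),open(f"pics/{f}.json","w")); return p
def load(f): return json.load(open(f"pics/{f}.json"))
def crop(f,out,x0,y0,x1,y1,s):
    im=cv2.imread(f"pics/{f}.png")[y0:y1,x0:x1]; cv2.imwrite(f"pics/{out}.png",cv2.resize(im,None,fx=s,fy=s,interpolation=cv2.INTER_CUBIC))
def plan(pos,yaw,op,n=None,vmax=0.045,wmax=8):
    """increments to target, tool pointing down, at this yaw (deg)"""
    o=get_obs(); p=np.array(o["tool_pos"]); r=R.from_euler("xyz",o["tool_rot"],degrees=True)
    t=R.from_euler("xyz",[180,0,yaw],degrees=True)
    d=r.inv().apply(np.array(pos)-p); w=(r.inv()*t).as_rotvec(degrees=True)
    m=max(int(np.ceil(max(np.linalg.norm(d)/vmax,np.linalg.norm(w)/wmax))),1); m=n or m
    print("tool d",np.round(d,4),"w",np.round(w,2),"rows",m,"each",np.round(d/m,4),np.round(w/m,2), "yaw now",o["tool_rot"][2])
E
python3 - <<'E'
from h import *
p=snap("top","t1"); snap("side","s1")
def c(x,y): return [270+x/3.478,130+y/3.481]
print("stop top face corners", unproj(p,[c(93,248),c(93,310),c(168,304),c(168,249)],.066))
print("panel edge",unproj(p,[c(41,77),c(43,482)],.06))
print("rack corners", unproj(p,[c(457,250),c(479,317),c(715,250),c(687,174)],.02))
print("tape,jar", unproj(p,[[414,295]],.024),unproj(p,[[382,102]],.09))
E
```

```text
stop top face corners [[ 0.54415035  0.04327589  0.066     ]
 [ 0.50490389  0.04451803  0.066     ]
 [ 0.50738944 -0.00259291  0.066     ]
 [ 0.5421911  -0.00393347  0.066     ]]
panel edge [[0.65735484 0.07308687 0.06      ]
 [0.3990695  0.07878605 0.06      ]]
rack corners [[ 0.54282999 -0.19839033  0.02      ]
 [ 0.49809852 -0.20987656  0.02      ]
 [ 0.53809033 -0.3673687   0.02      ]
 [ 0.58939785 -0.35343454  0.02      ]]
tape,jar [[ 0.33282091 -0.21144888  0.024     ]] [[ 0.75577987 -0.15015191  0.09      ]]
```

```bash
python3 - <<'E'
from h import *
plan([0.542,-0.282,0.27],106,1)
E
```

```text
tool d [ 0.3723 -0.1656  0.0223] w [ -0.     0.   -81.03] rows 11 each [ 0.0338 -0.0151  0.002 ] [-0.    0.   -7.37] yaw now 24.971177613927644
```

View pics/wrist0.png

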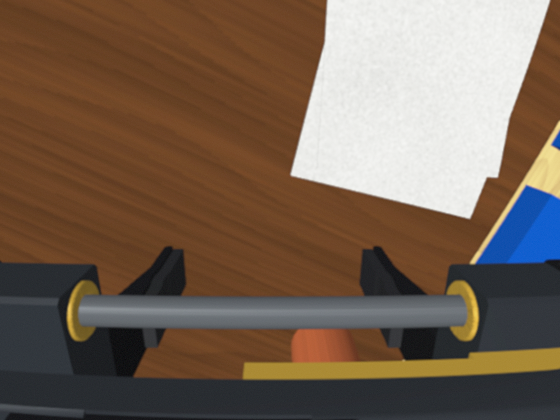

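Request:
carry_out(increments="1 0.042 -0.0185 0.0025 0 0 0;1 0.042 -0.0185 0.0025 0 0 0;1 0.042 -0.0185 0.0025 0 0 0;1 0.042 -0.0185 0.0025 0 0 0;1 0.042 -0.0185 0.0025 0 0 0;1 0.042 -0.0185 0.0025 0 0 0;1 0.042 -0.0185 0.0025 0 0 0;1 0.042 -0.0185 0.0025 0 0 0;1 0 0 0 0 0 -9;1 0 0 0 0 0 -9;1 0 0 0 0 0 -9;1 0 0 0 0 0 -9;1 0 0 0 0 0 -9;1 0 0 0 0 0 -9;1 0 0 0 0 0 -9;1 0 0 0 0 0 -9;1 0 0 0 0 0 -9;1 0 0 0 0 0 0")

```text
time_s: 3.7
tool_pos: [0.5247, -0.3046, 0.272]
tool_rot: [179.9, 0.2, 108.5]
force: [-0.5, -0.8, 0.2]
grip_width: 0.087
```

```bash
python3 - <<'E'
from h import *
p=snap("wrist","w1"); o=get_obs(); print(o["time_s"],o["qpos"],o["tool_pos"],o["tool_rot"],o["force"])
plan([0.542,-0.282,0.27],106,1)
E
```

```text
3.75 [ 49.56707189  15.44437251 -26.2798391   90.65473451   7.08970456
  75.35691565  40.78218966] [ 0.52463953 -0.3046676   0.27201122] [179.92514054   0.18687306 108.44683398] [-0.03490882 -0.21139679  0.00527539]
tool d [0.016  0.0236 0.002 ] w [0.08 0.19 2.45] rows 1 each [0.016  0.0236 0.002 ] [0.08 0.19 2.45] yaw now 108.44683398395293
```

View pics/w1.png

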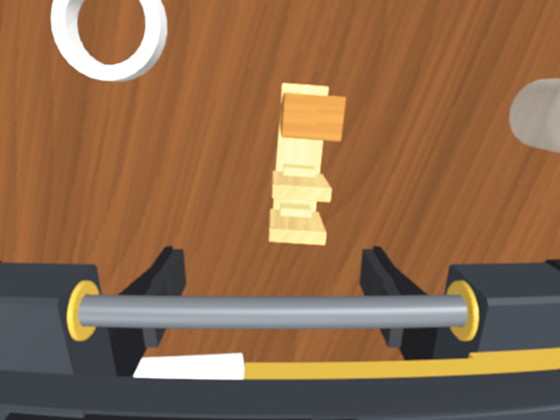

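The wrist view shows the rack around (300,165), wedge head at (313,117), spacers at about (302,188) and (298,226). I'll zoom in to pick corners.

```bash
python3 -c "
from h import *
crop('w1','w1c',250,70,370,260,3.1)
crop('w1','w1d',255,160,345,250,6.6)
"
```

```text
(no output)
```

View pics/w1c.png

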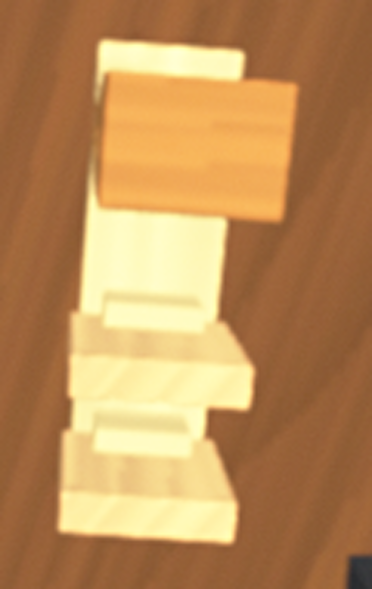

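View pics/w1d.png

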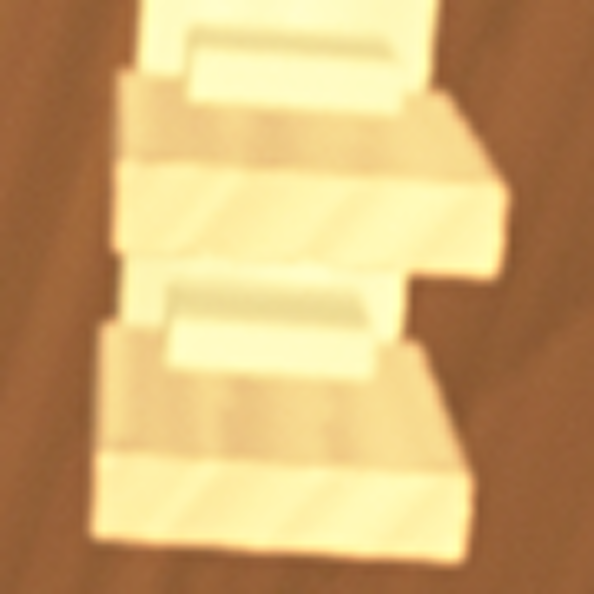

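```bash
cat > fit.py <<'E'
from h import *
def fit(sets,x0):
    # sets: list of (cam, uv Nx2, local Nx3)
    def f(q,full=False):
        Rz=R.from_euler("z",q[2]).as_matrix(); r=[]
        for p,uv,L in sets:
            r.append((proj(p,np.array(L)@Rz.T+[q[0],q[1],0])-uv).ravel())
        return np.concatenate(r)
    s=least_squares(f,x0,loss="soft_l1"); return s.x,f(s.x)
E
python3 - <<'E'
from fit import *
p=load("w1")
C=lambda a:np.array(a)/3.1+[250,70]
D=lambda a:np.array(a)/6.6+[255,160]
mm=lambda a:np.array(a,float)/1000
base=(p,C([[100,40],[244,48]]),mm([[75,22,6],[75,-22,6]]))
wed=(p,C([[107,72],[297,84],[284,220],[100,208]]),mm([[66,22,97],[66,-22,97],[34,-22,97],[34,22,97]]))
def sp(x): return mm([[x+6,25,66],[x+6,-25,66],[x-6,-25,66],[x-6,25,66]])
s1=(p,D([[118,160],[510,185],[497,278],[113,250]]),sp(-15))
s2=(p,D([[97,450],[472,470],[463,562],[92,540]]),sp(-55))
for S in [[base,wed,s1,s2],[wed],[s1],[s2]]:
    q,r=fit(S,[.542,-.282,np.radians(106)])
    print(np.round(q[:2],4),np.degrees(q[2]).round(2),np.round(r,1))
E
```

```text
[ 0.5449 -0.2817] 104.57 [-0.1  0.2 -0.2  1.1  0.3 -1.1  0.5 -0.2 -0.5  0.7 -0.8  0.3  0.3 -0.1
 -0.4  0.1 -0.  -0.5  0.1 -0.1  0.4  0.3  0.1  0.8 -0.  -0.6  0.2 -0.7]
[ 0.5457 -0.2816] 105.42 [ 0.  -0.5  0.3 -0.6 -0.   0.4 -0.4  0.9]
[ 0.5449 -0.2818] 104.43 [ 0.3  0.  -0.4  0.3 -0.  -0.3  0.1  0. ]
[ 0.5443 -0.2819] 104.97 [ 0.1  0.5 -0.1  0.6 -0.1 -0.8  0.1 -0.5]
```

```bash
python3 - <<'E'
from h import *
plan([0.524,-0.01,0.25],90,1,n=7)
E
```

```text
tool d [0.2798 0.0926 0.0212] w [ 0.1   0.17 18.45] rows 7 each [0.04   0.0132 0.003 ] [0.01 0.02 2.64] yaw now 108.44683398395293
```

Request:
carry_out(increments="1 0.04 0.0132 0.003 0 0 0;1 0.04 0.0132 0.003 0 0 0;1 0.04 0.0132 0.003 0 0 0;1 0.04 0.0132 0.003 0 0 0;1 0.04 0.0132 0.003 0 0 0;1 0.04 0.0132 0.003 0 0 0;1 0.04 0.0132 0.003 0 0 0;1 0 0 0 0 0 7;1 0 0 0 0 0 7;1 0 0 0 0 0 7;1 0 0 0 0 0 0")

```text
time_s: 5.12
tool_pos: [0.5271, -0.0002, 0.2508]
tool_rot: [179.6, 0.2, 85.0]
force: [-0.0, 0.4, 0.5]
grip_width: 0.0867
```

```bash
python3 - <<'E'
from h import *
p=snap("wrist","w2"); o=get_obs(); print(o["time_s"],o["qpos"],o["tool_pos"],o["tool_rot"])
E
```

```text
5.175 [ 31.27670105   7.01999843 -36.5696141  102.95663724   4.71131523
  71.0772615  -11.54571357] [ 5.27136288e-01 -1.85105780e-04  2.50781055e-01] [179.58033227   0.21055472  85.04286842]
```

View pics/w2.png

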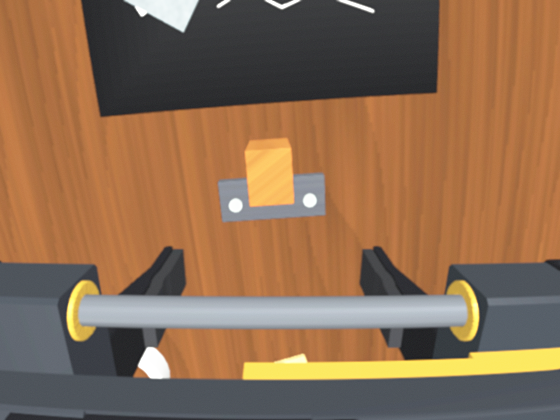

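```bash
python3 -c "
from h import *
crop('w2','w2c',210,80,340,230,4)
crop('w2','w2l',80,90,150,130,10)
crop('w2','w2r',390,70,460,110,10)
print(load('w2')['world_from_camera'])
"
```

```text
[[0.9960280264261557, -0.08698056339881333, -0.019040802620683868, 0.5335634568705685], [-0.08871627781125611, -0.9512208873610811, -0.29547968711793204, 0.08033749261198614], [0.007588980493508716, 0.29599527874413806, -0.9551592549602642, 0.3436793760109794], [0.0, 0.0, 0.0, 1.0]]
```

View pics/w2c.png

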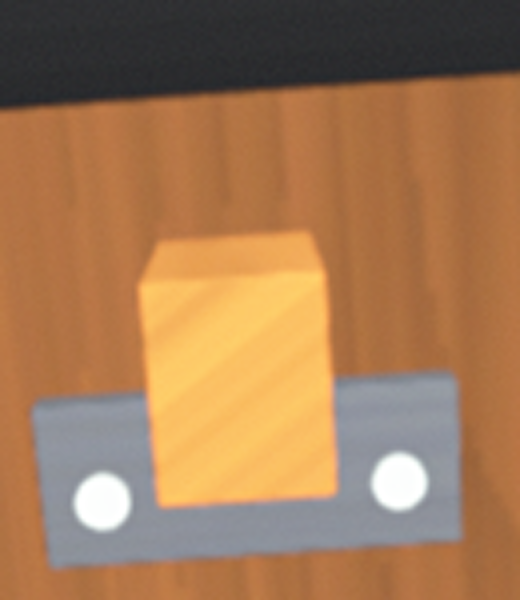

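View pics/w2l.png

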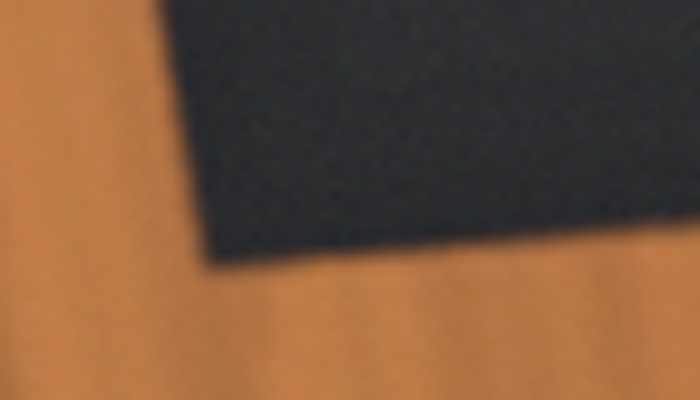

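View pics/w2r.png

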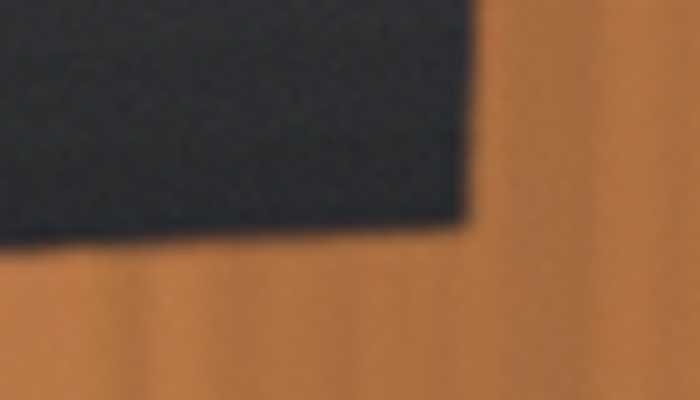

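```bash
python3 - <<'E'
from fit import *
mm=lambda a:np.array(a,float)/1000
p=load("w2"); t=load("t1")
C=lambda a:np.array(a)/4+[210,80]
T=lambda a:np.array(a)/3.48+[270,130]
top=(p,C([[140,282],[324,270],[336,493],[158,507]]),mm([[0,18,66],[0,-18,66],[-45,-18,66],[-45,18,66]]))
foot=(p,C([[160,240],[310,232]]),mm([[0,18,0],[0,-18,0]]))
pl=(p,C([[35,407],[457,374],[462,538],[52,566]]),mm([[-35,50,12],[-35,-50,12],[-75,-50,12],[-75,50,12]]))
pan=(p,[[101,116.5],[436.8,92.5]],mm([[0,130,60],[0,-130,60]]))
q0=[.524,.0435,np.radians(90)]
qp,r=fit([pan],[.524,.077,np.radians(90)]); print("panel",np.round(qp[:2],4),np.degrees(qp[2]).round(2),np.round(r,1))
for S in [[top,foot,pl],[top,foot],[top]]:
    q,r=fit(S,q0); d=qp[:2]-q[:2]; c,s=np.cos(q[2]),np.sin(q[2])
    print("stop",np.round(q[:2],4),np.degrees(q[2]).round(2),np.round(r,1),"gap",c*d[0]+s*d[1],-s*d[0]+c*d[1])
tt=(t,T([[93,248],[93,310]]),mm([[0,-18,66],[0,18,66]]))
tp=(t,T([[41,77],[43,482]]),mm([[0,-130,60],[0,130,60]]))
for S,q0 in (([tt],q0),([tp],[.524,.077,1.57])):
    q,r=fit(S,q0);print("top cam",np.round(q[:2],4),np.degrees(q[2]).round(2),np.round(r,1))
E
```

```text
panel [0.5318 0.0747] 88.86 [-0.7  0.1  0.7  0. ]
stop [0.5288 0.0408] 88.97 [-0.4 -0.   0.6 -0.4  0.7  0.2  0.3 -0.2 -0.8  0.1 -0.  -0.7 -0.9 -0.
  0.3  0.6  0.3  0.2 -0.5  0.4] gap 0.033952335936326225 -0.0023736978525902607
stop [0.5289 0.0407] 88.46 [-0.3 -0.   0.7 -0.   0.3  0.6 -0.1 -0.2 -0.7  0.1  0.1 -0.3] gap 0.03411279007537658 -0.0020143063316408584
stop [0.5287 0.0407] 88.73 [-0.6  0.   0.4 -0.2  0.3  0.4 -0.1 -0.1] gap 0.03404378676224424 -0.0023854220088996756
top cam [0.5245 0.0439] 88.2 [-0.   0.7  0.  -0.7]
top cam [0.5282 0.076 ] 88.74 [-0.  -0.4  0.   0.3]
```

```bash
python3 - <<'E'
from h import *
plan([0.5586,-0.3350,0.19],104.7,1,n=8)
E
```

```text
tool d [-0.3306  0.0598  0.0624] w [  0.38   0.28 -19.66] rows 8 each [-0.0413  0.0075  0.0078] [ 0.05  0.04 -2.46] yaw now 85.04286841874202
```

Request:
carry_out(increments="1 -0.0413 0.0075 0.006 0 0 0;1 -0.0413 0.0075 0.006 0 0 0;1 -0.0413 0.0075 0.006 0 0 0;1 -0.0413 0.0075 0.006 0 0 0;1 -0.0413 0.0075 0.006 0 0 0;1 -0.0413 0.0075 0.006 0 0 0;1 -0.0413 0.0075 0.006 0 0 0;1 -0.035 0.0075 0.006 0 0 0;1 0 0 0 0 0 -6;1 0 0 0 0 0 -6;1 0 0 0 0 0 -6;1 0 0 0 0 0 0;1 0 0 0 0 0 0")

```text
time_s: 6.8
tool_pos: [0.5614, -0.3416, 0.2021]
tool_rot: [179.6, 0.4, 104.0]
force: [-0.2, 0.4, 0.2]
grip_width: 0.087
```

```bash
python3 - <<'E'
from h import *
plan([0.5586,-0.3350,0.19],104.7,1)
E
```

```text
tool d [ 0.0071 -0.0012  0.0121] w [ 0.39  0.36 -0.67] rows 1 each [ 0.0071 -0.0012  0.0121] [ 0.39  0.36 -0.67] yaw now 104.02798627725142
```

Align, then look before descending.

Request:
carry_out(increments="1 0.007 -0.0012 0.012 0.4 0.4 -0.7;1 0 0 0 0 0 0;1 0 0 0 0 0 0")

```text
time_s: 7.18
tool_pos: [0.5583, -0.3341, 0.1889]
tool_rot: [-179.9, -0.1, 104.7]
force: [0.3, -0.3, 0.3]
grip_width: 0.0869
```

```bash
python3 - <<'E'
from h import *
plan([0.5586,-0.3350,0.107],104.7,1,n=3)
snap("side","s2"); crop("s2","s2c",200,180,460,400,2.7)
E
```

```text
tool d [-0.0011  0.0001  0.0819] w [-0.06 -0.09  0.03] rows 3 each [-0.0004  0.      0.0273] [-0.02 -0.03  0.01] yaw now 104.7297440078757
```

View pics/s2c.png

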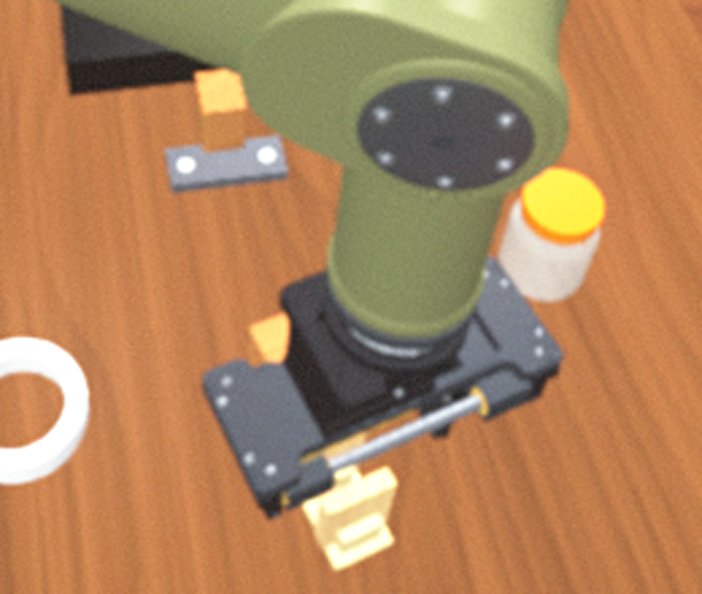

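Request:
carry_out(increments="1 0 0 0.027 0 0 0;1 -0.0005 0 0.027 0 0 0;1 0 0 0.024 0 0 0;1 0 0 0 0 0 0;1 0 0 0 0 0 0")

```text
time_s: 7.85
tool_pos: [0.5599, -0.3353, 0.1116]
tool_rot: [179.9, 0.1, 104.7]
force: [0.6, -0.3, -0.7]
grip_width: 0.0871
```

```bash
python3 - <<'E'
from h import *
plan([0.5586,-0.3350,0.107],104.7,1)
snap("side","s3"); crop("s3","s3c",220,220,440,400,3.3)
snap("wrist","w3")
E
```

```text
tool d [ 0.0007 -0.0012  0.0046] w [ 0.11  0.1  -0.01] rows 1 each [ 0.0007 -0.0012  0.0046] [ 0.11  0.1  -0.01] yaw now 104.69055616656006
```

View pics/s3c.png

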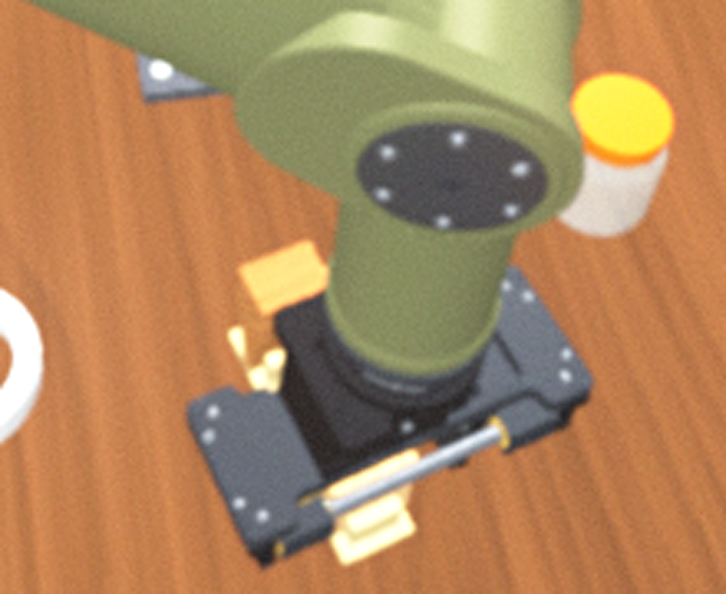

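View pics/w3.png

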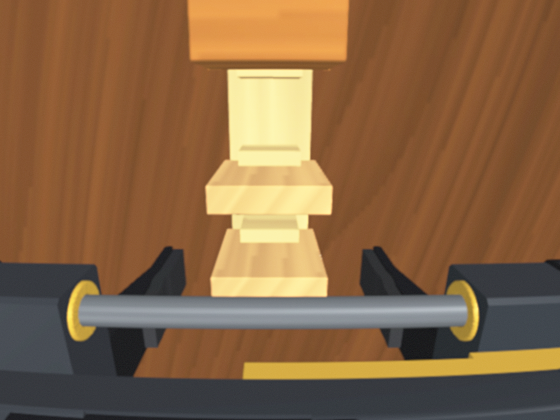

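```bash
python3 - <<'E'
from h import *
p=load("w3"); o=get_obs(); r=R.from_euler("xyz",o["tool_rot"],degrees=True)
mm=lambda a:np.array(a,float)/1000
for nm,L in (("tips",[[9.5,43.5,70],[-9.5,43.5,70],[9.5,-43.5,70],[-9.5,-43.5,70]]),("spacer if centred, top",[[6,25,45.6],[6,-25,45.6],[-6,25,45.6],[-6,-25,45.6]])):
    print(nm,proj(p,r.apply(mm(L))+o["tool_pos"]).round(0).tolist())
crop("w3","w3c",190,220,350,310,5)
E
```

```text
tips [[362.0, 248.0], [359.0, 282.0], [184.0, 248.0], [187.0, 283.0]]
spacer if centred, top [[331.0, 278.0], [214.0, 279.0], [330.0, 303.0], [216.0, 303.0]]
```

View pics/w3c.png

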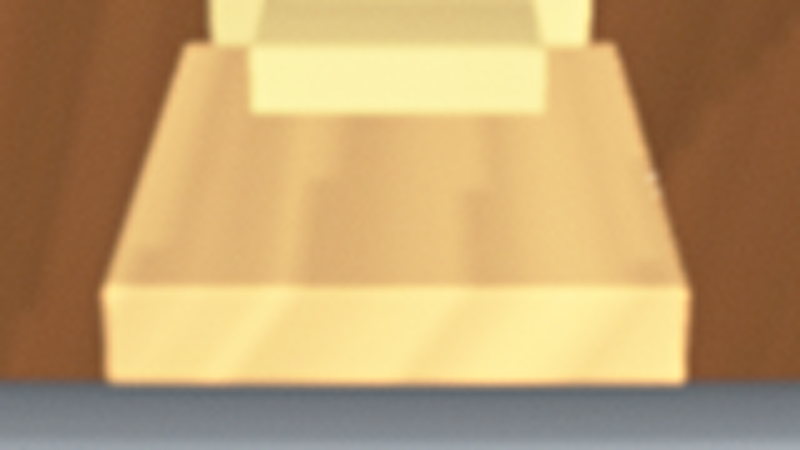

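Request:
carry_out(increments="1 0.0003 -0.0013 0.0045 0 0 0;1 0 0 0 0 0 0;0 0 0 0 0 0 0;0 0 0 0 0 0 0;0 0 0 0 0 0 0;0 0 0 0 0 0 0;0 0 0 0 0 0 0", force=20)

```text
time_s: 8.82
tool_pos: [0.5593, -0.336, 0.1091]
tool_rot: [179.8, 0.3, 104.7]
force: [0.2, 0.3, -0.8]
grip_width: 0.05
```

```bash
python3 - <<'E'
from h import *
plan([0.5586,-0.3350,0.16],104.7,1)
E
```

```text
tool d [ 0.0009 -0.0003 -0.0509] w [ 0.23  0.26 -0.02] rows 2 each [ 0.0004 -0.0001 -0.0255] [ 0.11  0.13 -0.01] yaw now 104.67680334659423
```

Request:
carry_out(increments="0 0 0 -0.02 0 0 0;0 0 0 -0.03 0.2 0.2 0;0 0 0 -0.03 0 0 0;0 0 0 -0.03 0 0 0;0 0 0 0 0 0 0")

```text
time_s: 9.45
tool_pos: [0.5598, -0.3357, 0.228]
tool_rot: [179.8, 0.2, 104.7]
force: [-0.1, -1.3, -1.1]
grip_width: 0.05
```

```bash
python3 - <<'E'
from h import *
plan([0.5288,0.0528,0.21],88.8,1,n=10)
E
```

```text
tool d [0.3837 0.0686 0.0169] w [ 0.21  0.16 15.9 ] rows 10 each [0.0384 0.0069 0.0017] [0.02 0.02 1.59] yaw now 104.70347915958303
```

Request:
carry_out(increments="0 0.0384 0.007 0 0 0 0;0 0.0384 0.007 0 0 0 0;0 0.0384 0.007 0 0 0 0;0 0.0384 0.007 0 0 0 0;0 0.0384 0.007 0 0 0 0;0 0.0384 0.007 0 0 0 0;0 0.0384 0.007 0 0 0 0;0 0.0384 0.007 0 0 0 0;0 0.0384 0.007 0 0 0 0;0 0.03 0.007 0 0 0 0;0 0 0 0 0 0 5;0 0 0 0 0 0 5;0 0 0 0 0 0 5;0 0 0 0 0 0 0;0 0 0 0 0 0 0")

```text
time_s: 11.32
tool_pos: [0.5249, 0.0595, 0.2223]
tool_rot: [-179.7, 0.2, 89.5]
force: [-0.3, -0.1, -1.1]
grip_width: 0.0496
```

```bash
python3 - <<'E'
from h import *
plan([0.5288,0.0528,0.19],88.8,1)
E
```

```text
tool d [-0.0066  0.0041  0.0323] w [-0.34  0.15  0.73] rows 1 each [-0.0066  0.0041  0.0323] [-0.34  0.15  0.73] yaw now 89.5279067548773
```

Request:
carry_out(increments="0 -0.0066 0.0041 0.02 -0.3 0.15 0.7;0 0 0 0.012 0 0 0;0 0 0 0 0 0 0;0 0 0 0 0 0 0")

```text
time_s: 11.82
tool_pos: [0.5289, 0.0531, 0.1899]
tool_rot: [-180.0, -0.0, 89.0]
force: [-0.8, 1.0, 0.0]
grip_width: 0.0496
```

```bash
python3 - <<'E'
from h import *
plan([0.5288,0.0528,0.19],88.8,1)
snap("wrist","w4"); snap("side","s4"); crop("s4","s4c",210,140,370,280,4.2)
E
```

```text
tool d [-0.0003 -0.0001 -0.0001] w [-0.02 -0.02  0.21] rows 1 each [-0.0003 -0.0001 -0.0001] [-0.02 -0.02  0.21] yaw now 89.00698452676112
```

View pics/w4.png

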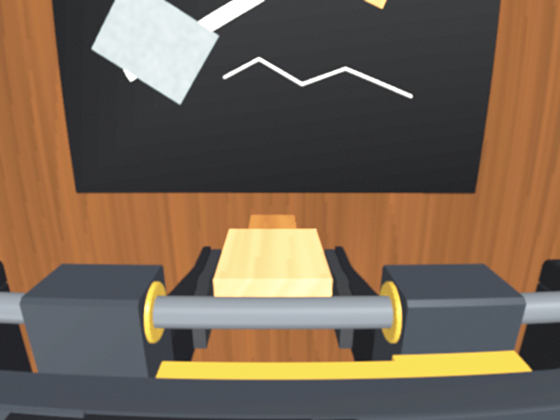

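View pics/s4c.png

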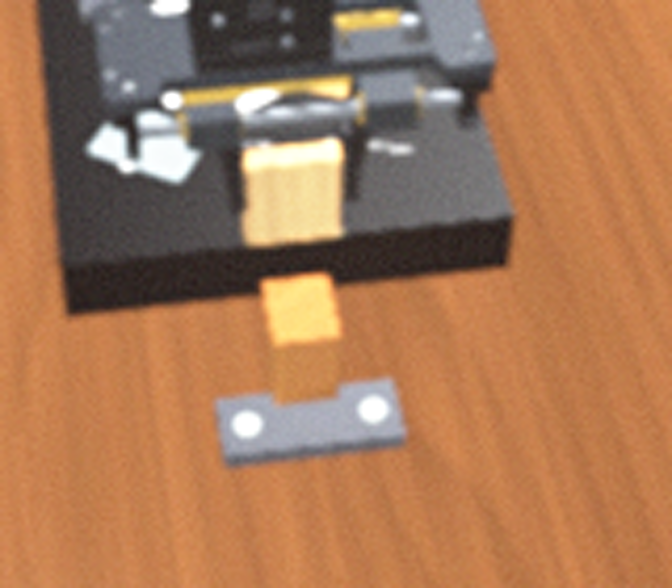

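```bash
python3 - <<'E'
from h import *
p=load("w4")
print("panel",unproj(p,[[76,192.5],[476,192]],.06).round(4))
print("spacer bottom front",unproj(p,[[228,229],[321,229]],.0868).round(4))
print("spacer top front",unproj(p,[[214,278],[332,278]],.1468).round(4))
print("stop foot",unproj(p,[[250,215],[295,215]],0).round(4))
E
```

```text
panel [[0.4016 0.0773 0.06  ]
 [0.6618 0.0729 0.06  ]]
spacer bottom front [[0.5034 0.0606 0.0868]
 [0.557  0.0596 0.0868]]
spacer top front [[0.5045 0.061  0.1468]
 [0.554  0.0601 0.1468]]
stop foot [[0.5102 0.0402 0.    ]
 [0.5471 0.0395 0.    ]]
```

Request:
carry_out(increments="0 0 0 0.025 0 0 0.2;0 0 0 0.025 0 0 0;0 0 0 0.02 0 0 0;0 0 0 0 0 0 0;0 0 0 0 0 0 0")

```text
time_s: 12.55
tool_pos: [0.5317, 0.0539, 0.1222]
tool_rot: [179.6, -0.0, 88.8]
force: [-0.5, -0.3, -0.3]
grip_width: 0.0497
```

```bash
python3 - <<'E'
from h import *
plan([0.5282,0.0518,0.1045],88.8,1)
E
```

```text
tool d [-0.0021 -0.0036  0.0177] w [ 0.41 -0.    0.04] rows 1 each [-0.0021 -0.0036  0.0177] [ 0.41 -0.    0.04] yaw now 88.84355299039727
```

Request:
carry_out(increments="0 -0.002 -0.0036 0.01 0.4 0 0;0 0 0 0.0077 0 0 0;0 0 0 0 0 0 0;0 0 0 0 0 0 0")

```text
time_s: 13.05
tool_pos: [0.529, 0.0517, 0.1051]
tool_rot: [179.8, 0.0, 88.8]
force: [-0.2, 0.5, 0.1]
grip_width: 0.0497
```

```bash
python3 - <<'E'
from h import *
plan([0.5282,0.0518,0.1035],88.8,1)
E
```

```text
tool d [ 0.     -0.0008  0.0016] w [0.16 0.02 0.03] rows 1 each [ 0.     -0.0008  0.0016] [0.16 0.02 0.03] yaw now 88.8295655580918
```

Request:
carry_out(increments="0 -0.002 -0.0008 0.001 0.2 0 0;0 -0.0015 0 0 0 0 0;0 0 0 0 0 0 0")

```text
time_s: 13.42
tool_pos: [0.5284, 0.048, 0.1045]
tool_rot: [-180.0, 0.0, 88.8]
force: [0.3, 0.4, -0.4]
grip_width: 0.05
```

Request:
carry_out(increments="0 -0.0015 0 0 0 0 0;0 0 0 0 0 0 0")

```text
time_s: 13.68
tool_pos: [0.5285, 0.0464, 0.1046]
tool_rot: [-180.0, 0.0, 88.8]
force: [0.6, -0.8, -0.9]
grip_width: 0.0496
```

Request:
carry_out(increments="0 -0.0015 0 0 0 0 0;0 0 0 0 0 0 0")

```text
time_s: 13.92
tool_pos: [0.5284, 0.0453, 0.1046]
tool_rot: [180.0, -0.0, 88.8]
force: [-0.5, 0.6, -0.6]
grip_width: 0.0501
```

Request:
carry_out(increments="0 -0.0015 0 0 0 0 0;0 0 0 0 0 0 0")

```text
time_s: 14.18
tool_pos: [0.5284, 0.0452, 0.1046]
tool_rot: [180.0, -0.1, 88.9]
force: [0.6, 0.9, -0.4]
grip_width: 0.0499
```

Request:
carry_out(increments="0 -0.0015 0 0 0 0 0;0 0 0 0 0 0 0")

```text
time_s: 14.42
tool_pos: [0.5284, 0.0451, 0.1046]
tool_rot: [180.0, -0.2, 89.0]
force: [0.6, 1.5, -0.3]
grip_width: 0.0498
```

Request:
carry_out(increments="0 0.0003 0 0.0015 0 0 0;0 0 0 0 0 0 0")

```text
time_s: 14.68
tool_pos: [0.5286, 0.0451, 0.1032]
tool_rot: [179.9, -0.2, 88.9]
force: [1.1, 2.8, -2.4]
grip_width: 0.0498
```

Request:
carry_out(increments="0 0 0 0.0015 0 0 0;0 0 0 0 0 0 0")

```text
time_s: 14.92
tool_pos: [0.5286, 0.0452, 0.1032]
tool_rot: [180.0, -0.2, 88.9]
force: [0.7, 2.1, -2.2]
grip_width: 0.0495
```

Request:
carry_out(increments="0 0 0 0.0025 0 0 0;0 0 0 0 0 0 0")

```text
time_s: 15.18
tool_pos: [0.5288, 0.0452, 0.1032]
tool_rot: [-180.0, -0.1, 88.9]
force: [0.6, 1.9, -1.4]
grip_width: 0.05
```

```bash
python3 - <<'E'
from h import *
o=get_obs();print(o["force"],o["tool_pos"])
snap("wrist","w5"); snap("side","s5"); crop("s5","s5c",230,150,350,250,6);o=get_obs();print(o["force"],o["tool_pos"])
E
```

```text
[ 0.58518641  1.94430846 -1.38678785] [0.52879795 0.04523111 0.10316974]
[-1.79923946  1.07803195  4.59440369] [0.5288995  0.04520514 0.10294474]
```

View pics/s5c.png

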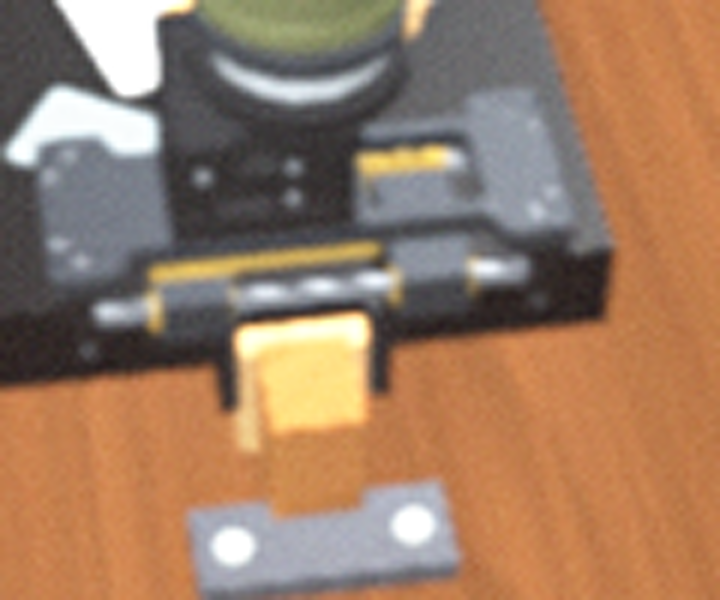

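View pics/w5.png

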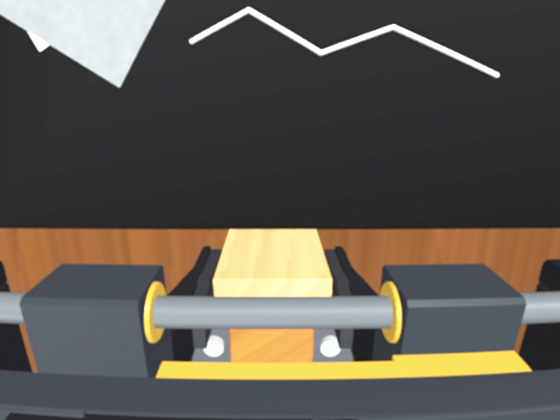

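Request:
carry_out(increments="1 0 0 0 0 0 0;1 0 0 0 0 0 0;1 0 0 0 0 0 0;1 0 0 0 0 0 0;1 0 0 -0.015 0 0 0;1 0 0 -0.03 0 0 0;1 0 0 -0.04 0 0 0;1 0 0 -0.04 0 0 0;1 0 0 0 0 0 0")

```text
time_s: 16.4
tool_pos: [0.5291, 0.0434, 0.2344]
tool_rot: [179.9, 0.1, 88.9]
force: [-0.1, -0.3, -0.6]
grip_width: 0.0872
```

```bash
python3 - <<'E'
from h import *
snap("wrist","w6"); crop("w6","w6c",190,150,350,300,4)
P=np.array([.5449,-.2817]); a=np.radians(104.8); tgt=P+.05*np.array([np.cos(a),np.sin(a)]); print(tgt)
plan([*tgt,.24],104.8,1,n=8)
E
```

```text
[ 0.53212771 -0.23335883]
tool d [-0.2763  0.0094 -0.0072] w [ -0.12   0.05 -15.91] rows 8 each [-0.0345  0.0012 -0.0009] [-0.02  0.01 -1.99] yaw now 88.88587033832331
```

View pics/w6.png

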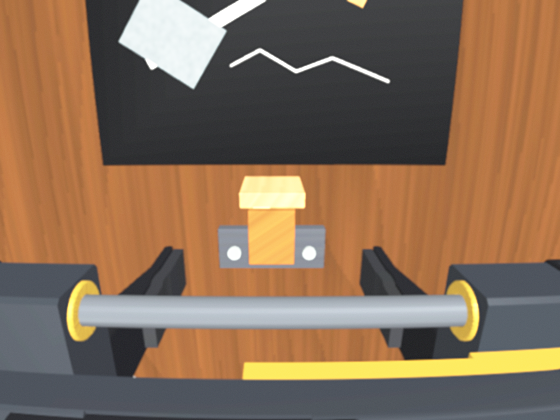

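View pics/w6c.png

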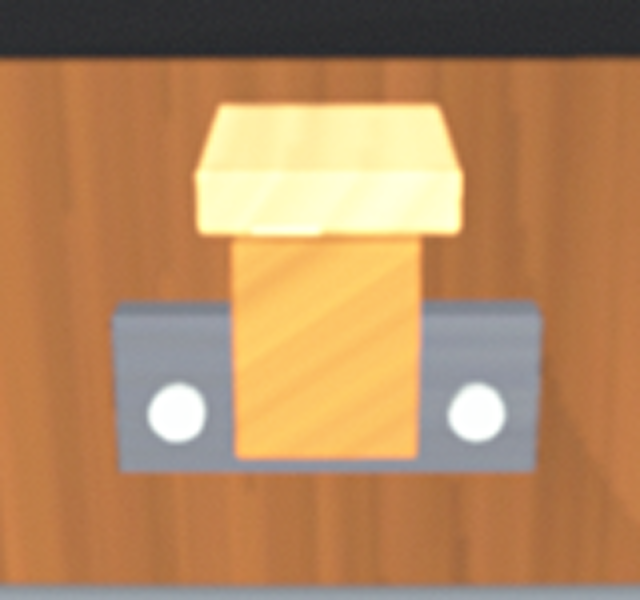

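The spacer stands flush on the stop, centred (v≈192–208, u 240–305), parallel to the panel edge (v≈164). I'll measure the remaining space.

```bash
python3 - <<'E'
from h import *
p=load("w6")
print("panel",unproj(p,[[105,164.4],[272,164.2],[445,164]],.06).round(4).tolist())
print("spacer front top",unproj(p,[[239.5,192.6],[305.5,192.3]],.06).round(4).tolist())
E
```

```text
panel [[0.4034, 0.0779, 0.06], [0.5297, 0.0748, 0.06], [0.6609, 0.0728, 0.06]]
spacer front top [[0.5045, 0.0535, 0.06], [0.5548, 0.0527, 0.06]]
```

Request:
carry_out(increments="1 -0.036 0.001 0 0 0 0;1 -0.036 0.001 0 0 0 0;1 -0.036 0.001 0 0 0 0;1 -0.036 0.001 0 0 0 0;1 -0.036 0.001 0 0 0 0;1 -0.036 0.001 0 0 0 0;1 -0.036 0.001 0 0 0 0;1 -0.02 0.001 0 0 0 0;1 0 0 0 0 0 -5;1 0 0 0 0 0 -5;1 0 0 0 0 0 -5;1 0 0 0 0 0 0;1 0 0 0 0 0 0")

```text
time_s: 18.08
tool_pos: [0.5252, -0.2318, 0.2206]
tool_rot: [-178.9, -0.8, 104.7]
force: [0.6, 0.5, -0.2]
grip_width: 0.0868
```

```bash
python3 - <<'E'
from h import *
plan([0.5322,-0.2333,.2],104.9,1)
E
```

```text
tool d [-0.0035  0.0068  0.0204] w [-1.06 -0.85 -0.22] rows 1 each [-0.0035  0.0068  0.0204] [-1.06 -0.85 -0.22] yaw now 104.67179891487059
```

Request:
carry_out(increments="1 -0.0035 0.0068 0.02 -1 -0.8 -0.2;1 0 0 0 0 0 0;1 0 0 0 0 0 0")

```text
time_s: 18.45
tool_pos: [0.5326, -0.2325, 0.2007]
tool_rot: [-180.0, -0.0, 104.8]
force: [-0.3, -0.1, 0.4]
grip_width: 0.0869
```

```bash
python3 - <<'E'
from h import *
plan([0.5322,-0.2333,.133],104.9,1)
snap("wrist","w7"); p=load("w7")
# predicted wedge top corners
c,s=np.cos(np.radians(104.9)),np.sin(np.radians(104.9))
L=np.array([[.016,.022],[.016,-.022],[-.016,-.022],[-.016,.022]])
W=np.c_[L@np.array([[c,s],[-s,c]])+[.5322,-.2333],np.full(4,.097)]
print(proj(p,W).round(1).tolist()); crop("w7","w7c",180,180,360,310,4.4)
E
```

```text
tool d [-0.0007 -0.0005  0.0677] w [-0.03 -0.04 -0.11] rows 2 each [-0.0003 -0.0003  0.0339] [-0.02 -0.02 -0.05] yaw now 104.79248988923726
[[233.0, 215.1], [310.1, 214.8], [308.5, 265.7], [235.0, 265.9]]
```

View pics/w7c.png

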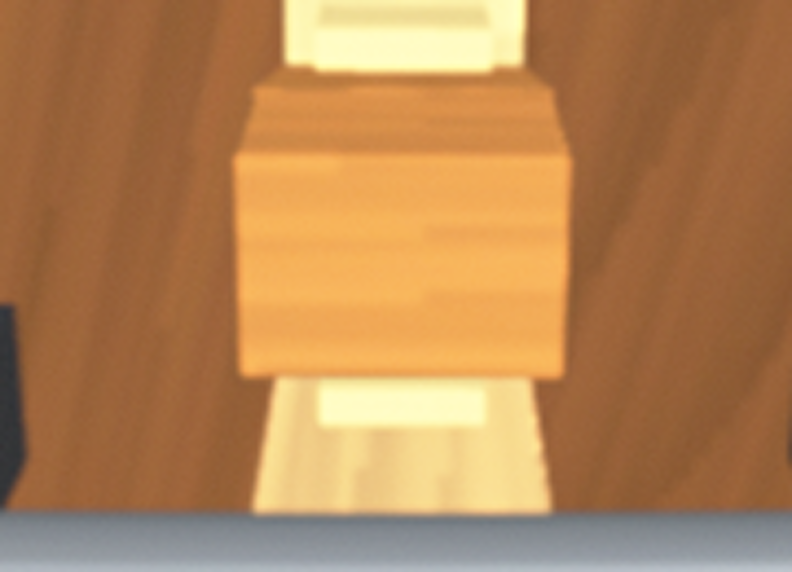

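Request:
carry_out(increments="1 -0.0005 -0.0005 0.025 0 0 0;1 0 0 0.025 0 0 0;1 0 0 0.015 0 0 0;1 0 0 0 0 0 0;1 0 0 0 0 0 0")

```text
time_s: 19.12
tool_pos: [0.5341, -0.2342, 0.1382]
tool_rot: [179.8, 0.2, 104.7]
force: [0.6, 0.6, 0.3]
grip_width: 0.0874
```

```bash
python3 - <<'E'
from h import *
plan([0.5322,-0.2333,.133],104.9,1)
E
```

```text
tool d [ 0.0013 -0.0016  0.0051] w [ 0.18  0.19 -0.19] rows 1 each [ 0.0013 -0.0016  0.0051] [ 0.18  0.19 -0.19] yaw now 104.70672862240258
```

Request:
carry_out(increments="1 0.0013 -0.0016 0.005 0.2 0.2 -0.2;1 0 0 0 0 0 0;1 0 0 0 0 0 0;0 0 0 0 0 0 0;0 0 0 0 0 0 0;0 0 0 0 0 0 0;0 0 0 0 0 0 0;0 0 0 0 0 0 0", force=40)

```text
time_s: 20.12
tool_pos: [0.5332, -0.2338, 0.135]
tool_rot: [179.9, 0.1, 104.9]
force: [-0.4, -0.5, 0.7]
grip_width: 0.0453
```

Request:
carry_out(increments="0 0 0 -0.02 0 0 0;0 0 0 -0.03 0 0 0;0 0 0 -0.04 0 0 0;0 0 0 -0.03 0 0 0;0 0 0 0 0 0 0")

```text
time_s: 20.75
tool_pos: [0.5334, -0.2331, 0.2636]
tool_rot: [179.8, 0.2, 105.0]
force: [-1.1, -0.2, -1.0]
grip_width: 0.0433
```

```bash
python3 - <<'E'
from h import *
plan([0.5288,0.0605,0.235],88.9,1,n=8)
E
```

```text
tool d [0.285  0.0712 0.0278] w [ 0.27  0.18 16.06] rows 8 each [0.0356 0.0089 0.0035] [0.03 0.02 2.01] yaw now 104.96050468505302
```

Request:
carry_out(increments="0 0.0356 0.009 0 0 0 0;0 0.0356 0.009 0 0 0 0;0 0.0356 0.009 0 0 0 0;0 0.0356 0.009 0 0 0 0;0 0.0356 0.009 0 0 0 0;0 0.0356 0.009 0 0 0 0;0 0.0356 0.009 0 0 0 0;0 0.025 0.009 0 0 0 0;0 0 0 0 0 0 5;0 0 0 0 0 0 5;0 0 0 0 0 0 5;0 0 0 0 0 0 0;0 0 0 0 0 0 0")

```text
time_s: 22.38
tool_pos: [0.5257, 0.0602, 0.255]
tool_rot: [-179.5, 0.1, 89.7]
force: [0.5, -0.3, -1.0]
grip_width: 0.0437
```

```bash
python3 - <<'E'
from h import *
plan([0.5288,0.0627,0.215],88.9,1)
E
```

```text
tool d [0.0025 0.0034 0.04  ] w [-0.47  0.12  0.85] rows 1 each [0.0025 0.0034 0.04  ] [-0.47  0.12  0.85] yaw now 89.74575395327462
```

Request:
carry_out(increments="0 0.0025 0.0034 0.02 -0.5 0.1 0.8;0 0 0 0.02 0 0 0;0 0 0 0 0 0 0;0 0 0 0 0 0 0")

```text
time_s: 22.88
tool_pos: [0.5293, 0.0624, 0.2146]
tool_rot: [179.9, 0.0, 89.1]
force: [0.5, 0.5, -0.5]
grip_width: 0.0443
```

```bash
python3 - <<'E'
from h import *
plan([0.5288,0.0627,0.19],88.9,1)
snap("wrist","w8"); snap("side","s8"); crop("s8","s8c",220,130,360,250,5)
E
```

```text
tool d [ 0.0003 -0.0006  0.0246] w [0.09 0.02 0.21] rows 1 each [ 0.0003 -0.0006  0.0246] [0.09 0.02 0.21] yaw now 89.10860019738764
```

View pics/w8.png

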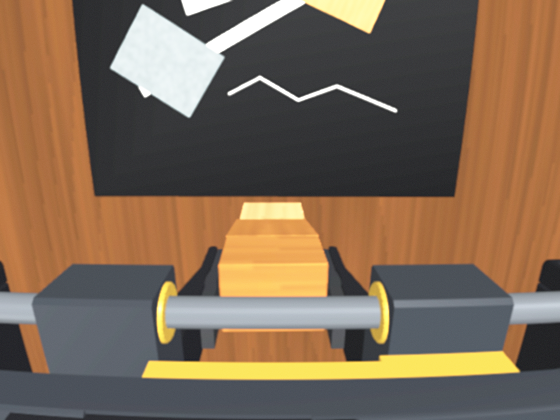

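View pics/s8c.png

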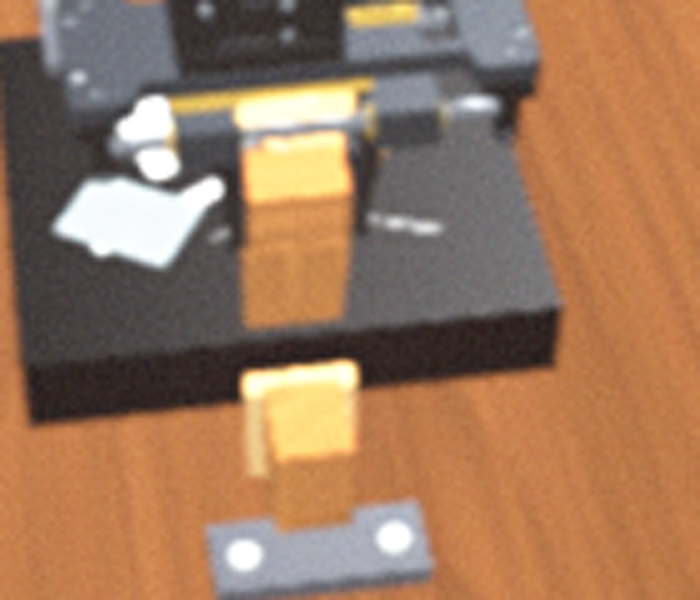

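```bash
python3 - <<'E'
from h import *
p=load("w8")
print("wedge tip front",unproj(p,[[239,220],[308,220]],.0856).round(4).tolist())
print("panel",unproj(p,[[272,196]],.06).round(4).tolist(),"spacer foot",unproj(p,[[243,203],[303,203]],.0).round(4).tolist())
E
```

```text
wedge tip front [[0.508, 0.0662, 0.0856], [0.5526, 0.0654, 0.0856]]
panel [[0.5295, 0.0749, 0.06]] spacer foot [[0.5035, 0.0525, 0.0], [0.5565, 0.0515, 0.0]]
```

Request:
carry_out(increments="0 0.002 -0.0006 0.012 0 0 0.2;0 0 0 0.015 0 0 0;0 0 0 0.01 0 0 0;0 0 0 0 0 0 0;0 0 0 0 0 0 0")

```text
time_s: 23.6
tool_pos: [0.5289, 0.0645, 0.1753]
tool_rot: [179.9, 0.0, 88.9]
force: [0.2, 0.6, -0.9]
grip_width: 0.044
```

```bash
python3 - <<'E'
from h import *
plan([0.5288,0.0645,0.165],88.9,1)
E
```

```text
tool d [ 0.     -0.0001  0.0103] w [ 0.12  0.03 -0.01] rows 1 each [ 0.     -0.0001  0.0103] [ 0.12  0.03 -0.01] yaw now 88.88985787221755
```

Request:
carry_out(increments="0 0 0 0.005 0.1 0 0;0 0 0 0.004 0 0 0;0 0 0 0 0 0 0;0 0 0 0 0 0 0")

```text
time_s: 24.1
tool_pos: [0.5294, 0.0645, 0.1664]
tool_rot: [179.9, 0.0, 88.9]
force: [-0.4, 0.9, 0.2]
grip_width: 0.0438
```

Request:
carry_out(increments="0 0 0 0.004 0 0 0;0 0 0 0.003 0 0 0;0 0 0 0 0 0 0;0 0 0 0 0 0 0")

```text
time_s: 24.6
tool_pos: [0.5297, 0.0639, 0.1591]
tool_rot: [179.9, 0.1, 88.9]
force: [-0.6, 0.2, -0.3]
grip_width: 0.0433
```

Request:
carry_out(increments="0 0 0 0.002 0 0 0;0 0 0 0.002 0 0 0;0 0 0 0 0 0 0")

```text
time_s: 24.98
tool_pos: [0.5299, 0.0633, 0.1552]
tool_rot: [179.8, 0.1, 88.8]
force: [0.4, -0.9, -0.2]
grip_width: 0.0437
```

Request:
carry_out(increments="0 0 0 0.002 0 0 0;0 0 0 0 0 0 0")

```text
time_s: 25.22
tool_pos: [0.5302, 0.0631, 0.1535]
tool_rot: [179.8, 0.2, 88.8]
force: [-1.3, -0.9, 0.0]
grip_width: 0.0437
```

Request:
carry_out(increments="0 0 0 0.002 0 0 0;0 0 0 0 0 0 0")

```text
time_s: 25.48
tool_pos: [0.5304, 0.0632, 0.1532]
tool_rot: [179.8, 0.2, 88.8]
force: [-0.6, -0.2, -2.7]
grip_width: 0.0437
```

Request:
carry_out(increments="0 0 0 0.002 0 0 0;0 0 0 0 0 0 0")

```text
time_s: 25.72
tool_pos: [0.5305, 0.0633, 0.1531]
tool_rot: [179.8, 0.3, 88.8]
force: [-0.0, -1.0, -2.4]
grip_width: 0.0437
```

Request:
carry_out(increments="0 0 0 0.003 0 0 0;0 0 0 0.003 0 0 0")

```text
time_s: 25.98
tool_pos: [0.5309, 0.0636, 0.1525]
tool_rot: [179.9, 0.5, 88.8]
force: [-10.6, -2.5, 27.7]
grip_width: 0.0441
```

Request:
carry_out(increments="0 0 0 0.006 0 0 0;0 0 0 0.006 0 0 0")

```text
time_s: 26.22
tool_pos: [0.5315, 0.0642, 0.1517]
tool_rot: [179.9, 0.9, 88.8]
force: [-19.2, -4.0, 49.5]
grip_width: 0.0435
```

Request:
carry_out(increments="0 0 -0.0015 0.0025 0 0.3 0;0 0 -0.001 0.0025 0 0.3 0")

```text
time_s: 26.48
tool_pos: [0.5309, 0.0637, 0.152]
tool_rot: [179.7, 0.5, 88.8]
force: [-4.1, -3.4, 15.8]
grip_width: 0.0437
```

```bash
python3 - <<'E'
from h import *
for i in range(4):
    snap(["wrist","side","top"][i%3],f"x{i}"); o=get_obs(); print(o["time_s"],np.round(o["force"],1),np.round(o["tool_pos"],4),np.round(o["tool_rot"],1),np.round(o["wrist_torque"],2))
crop("x1","x1c",220,130,360,250,5)
E
```

```text
26.525 [-3.8 -2.3 17.7] [0.5309 0.0636 0.152 ] [179.6   0.5  88.8] [-0.74  1.27  0.06]
26.575 [-4.3 -2.1 17.7] [0.5309 0.0637 0.152 ] [179.7   0.5  88.8] [-0.75  1.24  0.04]
26.625 [-3.7 -2.8 17.7] [0.5309 0.0637 0.152 ] [179.7   0.5  88.8] [-0.77  1.3   0.  ]
26.675 [-4.4 -3.4 17.7] [0.5309 0.0637 0.152 ] [179.7   0.5  88.8] [-0.81  1.31 -0.  ]
```

View pics/x0.png

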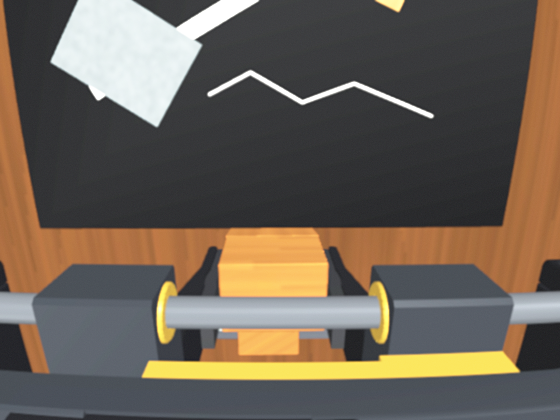

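View pics/x1c.png

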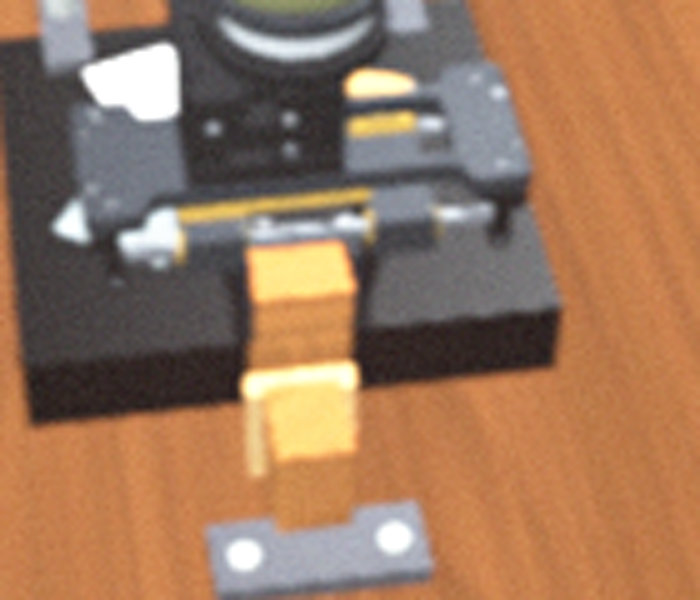

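```bash
python3 - <<'E'
from h import *
print(sign_off()); o=get_obs(); print(o["time_s"],np.round(o["force"],1),np.round(o["tool_pos"],4),o["grip_width"])
E
```

```text
the job is handed in; nothing more can be done
None
the job is handed in; nothing more can be done
```

I measured the gap at about 32–34 mm, so one spacer was enough. I stood the outer spacer against the stop and released it. Then I pressed the wedge down beside it until it jammed, and handed the job in still gripping and pushing. The second spacer, jar, tape roll and mug were not touched. `sign_off()` gives no verdict.

- **Spacer:** after release, the wrist picture showed it flush against the stop, centred and parallel to the panel, with about 22 mm of space left for the wedge.
- **Wedge:** the tool pose puts its thin end about 23 mm above the table. It is tilted about 0.5° and showed no slip in the grip, which measures 44 mm.
- **Push:** it held at 17.7 N upward and the pose did not move over the last four readings.
- **Sideways force:** about 4 N along the stop's face and 3 N across the gap remained.
- **Hard press:** one press on the way reached about 50 N at the wrist, against a limit of 120 N. I then eased it off.
- **Disagreements:** the top and wrist cameras disagreed by 2 mm on the gap and 3–4 mm on the positions of stop and panel; I used the wrist camera. Before contact, the force reading sometimes lagged or showed the wrong sign. I could not measure the contact forces on stop, panel and spacer separately.

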